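# Refit the push rivet in a hob's bottom cover

## Robot

A 6-joint arm with a two-finger parallel gripper is mounted at the origin on the work surface. World frame = base frame: x ahead of the robot, y to its left, z up, the work surface at z = 0. Lengths are in m, angles in rad, forces in N, time in s.
With the tool pointing down it reaches from about 0.375 to 0.9 m from the base axis. Payload 3.1 kg.
Tool frame: the origin (TCP) lies midway between the tips of the shut fingers; the grasp point (between the pads) lies 19 mm behind it; x points along the fingers, y is the direction in which the jaws open and shut, and the axes are right-handed (so a half turn about x gives the same grasp; the last joint's range is limited). The gripper opens to 87 mm and grips with 3 to 60 N. Pads are 19 mm wide; open, the fingers measure 117 mm over their backs; the gripper's body (75 mm by 190 mm) begins 51 mm behind the grasp point.
Start: joints at [1.149, 0.527, 1.433, -0, 1.181, -0.178], TCP at [0.15, 0.607, 0.186] pointing down, gripper open.
Joint ranges: [-3.08, 3.08], [-0.75, 2.2], [0.22, 2.44], [-1.43, 4.57], [0, 2.65], [-2.85, 2.85]. Speed limits (rad/s): [2.79, 2.79, 3.14, 3.14, 3.14, 3.14].

## Interface

Orientations are given as a unit quaternion [x, y, z, w].
In Python, from rig import get_obs, imaging, robot gives the robot as it stands.
- The arm moves only by the shell command python3 -m inch 'ROWS' [FORCE]. ROWS is JSON, a list of rows, each a list of 3 entries, a list of its own where there are three numbers: the finger opening in mm, from 0 to 87, then the shift along the tool's x, y, z in mm, then the turn, a rotation vector about the tool's x, y, z in degrees. In form: [[grip, [dx, dy, dz], [wx, wy, wz]], ...]. A call has 1 to 12 rows; each row shifts and turns the pose as measured when the row begins, along the tool's axes as they then stand; what a row does not reach is not made up. A row lasts 1/8 s, in which the tool goes at most 62.5 mm and 10.7 degrees, less where a joint would pass 70% of its speed; a pose out of reach is approached as far as the arm can. A call with a gripper value outside its range is refused whole. The fingers move at their own pace and stop on an object; FORCE is the grip in N (left out, the last holds). Time passes only in rows, so rows that do not move let the fingers close. It gives the time, the measured TCP pose, the force and the opening at its end, in the units of the state.
- get_obs(): the state, without advancing time (a new reading comes with each control period).
- imaging.camera(name): name is "scene" or "top"; returns the picture (384x512x3 uint8, red, green, blue); there is no depth.
- imaging.camera_params(name): a dict with "camera_matrix" (3x3 intrinsics, pixels), "k1" (the pictures are not rectified: a ray, as slopes to the right and down, at radius r is drawn at 1 + k1 r^2 times it, then the intrinsics apply), "xyz" and "rotation" of the camera in the world. Camera axes: x right, y down, z forward; pixel columns grow to the right and rows downward; lengths in m; the calibration is good to about 2 mm. A picture is of the moment at which its call begins. camera_params takes no time and is no camera call.
- robot.hand_in(): hands the job in, once; it reports no verdict.
Trained networks look in the newest picture that a camera, given by its name, has taken for a name from the list of things; names that differ only in an ending like _2 or _b are one class to them, and where a whole thing is asked for, a point or a joint stands for the part that bears it (a point fixed in the world has none). Each returns a list of dicts, best first, with "confidence" (0 to 1); they miss things now and then, are a little off and sometimes report something else, mostly with a low value. They report only what shows in the picture. A call takes as long as a camera call.
- imaging.cut_out(camera, target): "pixels" (384x512 bool, what is visible of it) and "box" ([centre column, centre row, width, height] in pixels, round what is visible of it).
- imaging.tip_of(camera, target): "pixel" ([column, row] in pixels: a listed point, or the origin of a listed thing).
The state is a dict: "time": time; "q": joint angles; "joint_velocities": joint speeds; "joint_torque": joint torques, N m; "position": TCP position; "tool_rot": TCP orientation; "ft_force": force on the tool from outside, world axes, zero at the start; "moment": the same for the moment, N m; "grip_width": finger opening in m.
Only numpy, scipy, OpenCV 4.12 (cv2) and the standard library are available. Lean on these libraries where they do the work, as an engineer would, in place of code of your own. Each camera call takes 0.05 s, during which the arm holds its last target. There are 200 camera calls.

## Task

The induction hob lies face down on the prep table and the bottom cover has one empty corner hole: take the fresh push rivet (the one whose centre pin still stands up) from the white caddy and seat it in that hole, flange flat on the cover, with its pin still up. Then press the centre pin fully home so that it locks, and let go. The brittle cover rides on a foam gasket and sinks by an unknown few millimetres before the pin starts to go in, so press on until you feel the end and never lean on it with more than about 25 N; leave the other two fasteners and the glass shaker where they stand.

Things in the scene. Friction and masses are not known exactly. Their poses are not given: they have to be found in the camera images.
- rivet: Fresh black push rivet, 30 g, upright in any one of the caddy's three places, flange on its top. Origin on the axis at the flange's underside, z up the axis. Flange 24 mm diameter, z 0 to 6 mm: grip its rim. Stem 10 mm diameter down to z = -9 mm, then tapers to 4 mm at z = -16 mm. Centre pin, head 12 mm diameter and 4 mm thick on a 9 mm neck, stands 8 to 9 mm above the flange at the start.
- pin_top (a point): Centre of the top face of the rivet's centre pin. From the flange's underside (the rivet's origin) it stands at z = 14 to 15 mm at the start and at 7 mm when fully home, 1 mm above the flange top, where the pin meets a solid stop: 8 mm of travel. It takes about 11 N to move it (less does nothing) all the way down; it stays where it is left.
- hole (a point): The empty hole at the cover's near left corner: centre of its mouth on the cover's upper face, 57 to 71 mm above the table; x, y along the hob's sides. Through hole, 11.5 mm diameter, cover 5 mm thick, empty space below. A rubber foot bar 44 x 18 mm, 8 mm high, is centred at x +20, y -70 mm from it. Hob edges 35 mm away. The other corners carry rivets already set.
- cover: Grey plastic bottom cover of the hob, 250 x 290 x 5 mm, vent slots in the middle, four bar-shaped black rubber feet. Origin at the centre of its underside, axes along the hob's sides. It rides on a foam gasket, an unknown 0 to 6 mm above its firm seat: a push of 5 to 8 N moves it down (with a rivet in it) to the seat, where it stays; from there it gives only 1 to 3 mm more. It must not carry more than 25 N.
- caddy: White plastic block, fixed, 50 x 160 x 30 mm (x, y, z), origin at the centre of its underside, with three holes of 12.5 mm in its top, in a row along its y at -50, 0 and +50 mm.
- spent_rivet: Used rivet in the caddy: as the fresh one, but its pin is already flush (1 mm above the flange). Not wanted. Origin at the underside of its flange.
- plug: Blanking plug in the caddy: flange and stem as the rivet, a 21 mm cap 3 mm high above the flange and no pin. Not wanted. Origin at the underside of its flange.
- shaker: Glass spice shaker with a steel cap, 44 mm diameter, 90 mm high, standing. Origin at its underside.

How it is judged:
By the outcome, as a careful person would: the job done as asked, in the order asked, and still so for the second after the job is handed in, with the robot touching nothing.
It also fails if it takes over 46 s, if anything falls off the work surface, if the arm or the gripper's body presses on something with over 40 N, if the wrist force passes 120 N, or if a joint passes its speed limit or range.

## Working session

There is one attempt and no reset: what is moved stays moved. The work goes in short steps, Python scripts to look and compute and a shell command to move; the robot and the scene stay as the last step left them, time stands still between calls to the robot, and variables do not carry over. Pictures are saved under pics/ and viewed, about 8 in all and at most 12, crops included, and the job is handed in when it is done.

```bash
ls; mkdir -p pics
cat > h.py <<'E'
import numpy as np, cv2
from rig import get_obs, imaging, robot
from scipy.spatial.transform import Rotation as R
def cam(n):
    p=imaging.camera_params(n); r=np.array(p["rotation"])
    if r.size==4: r=R.from_quat(r).as_matrix()
    return np.array(p["camera_matrix"]),p["k1"],np.array(p["xyz"]),r
def ray(n,px):
    K,k1,c,r=cam(n); s=np.linalg.solve(K,[px[0],px[1],1])[:2]; d=np.hypot(*s); u=d
    for _ in range(30): u=d/(1+k1*u*u)
    s=s*(u/d if d>0 else 1)
    return c, r@np.array([s[0],s[1],1])
def at_z(n,px,z):
    c,d=ray(n,px); return c+d*(z-c[2])/d[2]
def proj(n,P):
    K,k1,c,r=cam(n); v=r.T@(np.array(P)-c); s=v[:2]/v[2]; s=s*(1+k1*s@s); return (K@[s[0],s[1],1])[:2]
def tri(a,b):
    (c1,d1),(c2,d2)=a,b; d1=d1/np.linalg.norm(d1); d2=d2/np.linalg.norm(d2)
    A=np.stack([d1,-d2],1); t=np.linalg.lstsq(A,c2-c1,rcond=None)[0]
    p,q=c1+t[0]*d1,c2+t[1]*d2; return (p+q)/2,np.linalg.norm(p-q)
E
python3 - <<'E'
from h import *
np.set_printoptions(precision=4,suppress=True)
for n in("scene","top"):
    im=imaging.camera(n); cv2.imwrite(f"pics/{n}0.png",im[:,:,::-1])
    print(n,cam(n))
    for t in("rivet","pin_top","hole","cover","caddy","spent_rivet","plug","shaker"):
        print(t,[(np.round(x["pixel"],1).tolist(),round(x["confidence"],2)) for x in imaging.tip_of(n,t)[:3]])
print(get_obs())
E
```

```text
pics
scene (array([[406.4723,   0.    , 248.086 ],
       [  0.    , 406.4723, 189.1013],
       [  0.    ,   0.    ,   1.    ]]), -0.14897227572166485, array([0.9792, 0.2458, 0.6946]), array([[-0.2972,  0.7887, -0.5382],
       [ 0.9548,  0.2456, -0.1672],
       [ 0.0003, -0.5636, -0.8261]]))
rivet [([294.9, 186.5], 0.42)]
pin_top [([299.3, 185.6], 0.41)]
hole []
cover [([155.6, 165.1], 0.77)]
caddy [([319.2, 206.1], 0.69)]
spent_rivet [([345.3, 205.5], 0.58), ([298.1, 190.0], 0.45)]
plug [([322.4, 199.1], 0.59)]
shaker [([267.4, 260.4], 0.77)]
top (array([[454.1053,   0.    , 252.49  ],
       [  0.    , 454.1053, 190.2428],
       [  0.    ,   0.    ,   1.    ]]), 0.018088404419008174, array([0.4198, 0.1004, 0.8623]), array([[-0.0644, -0.9779,  0.1989],
       [-0.9979,  0.0623, -0.0168],
       [ 0.004 , -0.1996, -0.9799]]))
rivet [([189.6, 232.9], 0.66)]
pin_top [([188.7, 230.4], 0.46)]
hole [([283.9, 257.3], 0.62)]
cover [([342.4, 195.3], 0.66)]
caddy [([166.2, 229.0], 0.94), ([198.0, 154.9], 0.7)]
spent_rivet [([138.7, 230.8], 0.4)]
plug [([161.3, 231.4], 0.47)]
shaker [([199.8, 155.2], 0.89)]
{'time': 0.9, 'q': array([ 1.1495,  0.5275,  1.4327, -0.    ,  1.1814, -0.1785]), 'joint_velocities': array([ 0.0007,  0.0019,  0.0022, -0.0003, -0.0008,  0.0007]), 'joint_torque': array([  0.0002, -44.0003, -17.6993,   0.0635,   0.0504,  -0.    ]), 'position': array([0.1502, 0.6067, 0.1857]), 'tool_rot': array([ 0.0856,  0.7019, -0.0856,  0.7019]), 'ft_force': array([-0.8418, -0.6095,  0.055 ]), 'moment': array([-0.0191, -0.0484, -0.0195]), 'grip_width': 0.08748078967545599}
```

Run:
```python
import cv2,numpy as np
s=cv2.imread("pics/scene0.png");t=cv2.imread("pics/top0.png")
cv2.imwrite("pics/v1.png",cv2.resize(t,(800,600),interpolation=cv2.INTER_CUBIC))
cv2.imwrite("pics/v2.png",cv2.resize(s,(800,600),interpolation=cv2.INTER_CUBIC))
```

```text
(no output)
```

View pics/v1.png

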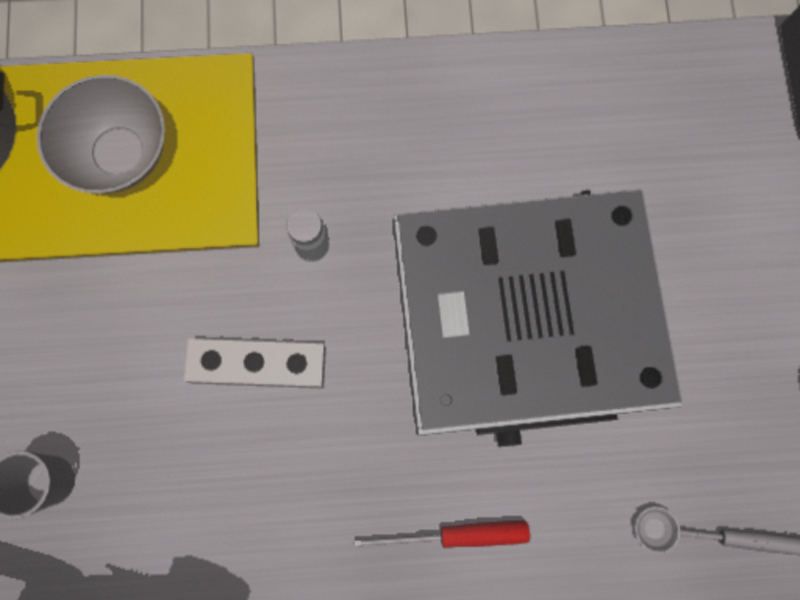

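View pics/v2.png

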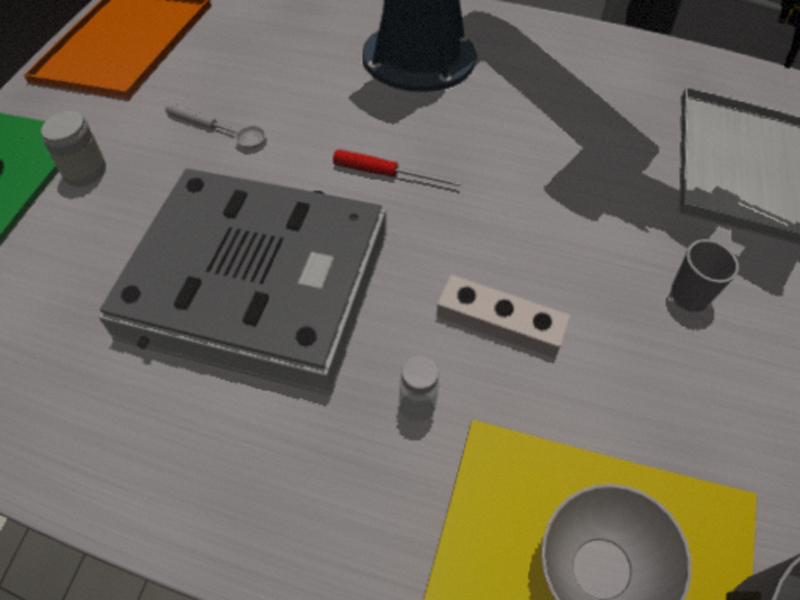

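The top view shows the hole at (285,255) in native pixels and the caddy row at rows ~231, columns 135/162/190. The scene view shows the hole at about (226.5,139) and the caddy holes at (299,188), (323,197) and (347,205). I'll zoom in on the caddy and the hole.

Run:
```python
import cv2,numpy as np
from h import *
s=cv2.imread("pics/scene0.png");t=cv2.imread("pics/top0.png")
def c(i,x,y,w,h): return cv2.resize(i[y:y+h,x:x+w],(400,300),interpolation=cv2.INTER_CUBIC)
v=np.vstack([np.hstack([c(t,114,195,100,75),c(s,275,160,100,75)]),np.hstack([c(t,260,238,48,36),c(s,203,122,48,36)])])
cv2.imwrite("pics/v3.png",cv2.convertScaleAbs(v,alpha=1.5,beta=10))
np.set_printoptions(precision=4,suppress=True)
print("hole",tri(ray("top",(285.4,255.4)),ray("scene",(226.5,138.7))))
for a,b in(((190,232),(298.7,188.5)),((162.5,231.5),(322.8,197)),((135,230.5),(347,205.5))): print(tri(ray("top",a),ray("scene",b)))
# hob edge direction using rivets (top), z~.068
for z in(.06,.07): 
  P=[at_z("top",np.array(p)/1.5625,z) for p in((446,399),(651,377),(427,236),(622,216))]; print(P, np.degrees(np.arctan2(*(P[2]-P[0])[1::-1])),np.degrees(np.arctan2(*(P[0]-P[1])[1::-1])))
```

```text
hole (array([0.4623, 0.0378, 0.0646]), np.float64(0.001630664435370858))
(array([0.5175, 0.2061, 0.0332]), np.float64(0.0018790821793487882))
(array([0.5219, 0.2562, 0.0317]), np.float64(0.0014307206636563685))
(array([0.527 , 0.3058, 0.0316]), np.float64(0.0006467952286368908))
[array([0.4628, 0.0365, 0.06  ]), array([ 0.4728, -0.1959,  0.06  ]), array([0.6535, 0.0438, 0.06  ]), array([ 0.6633, -0.1877,  0.06  ])] 2.191759494288337 92.44736112262129
[array([0.4623, 0.0373, 0.07  ]), array([ 0.4721, -0.1922,  0.07  ]), array([0.6506, 0.0446, 0.07  ]), array([ 0.6603, -0.1841,  0.07  ])] 2.1917594942883363 92.44736112262129
```

View pics/v3.png

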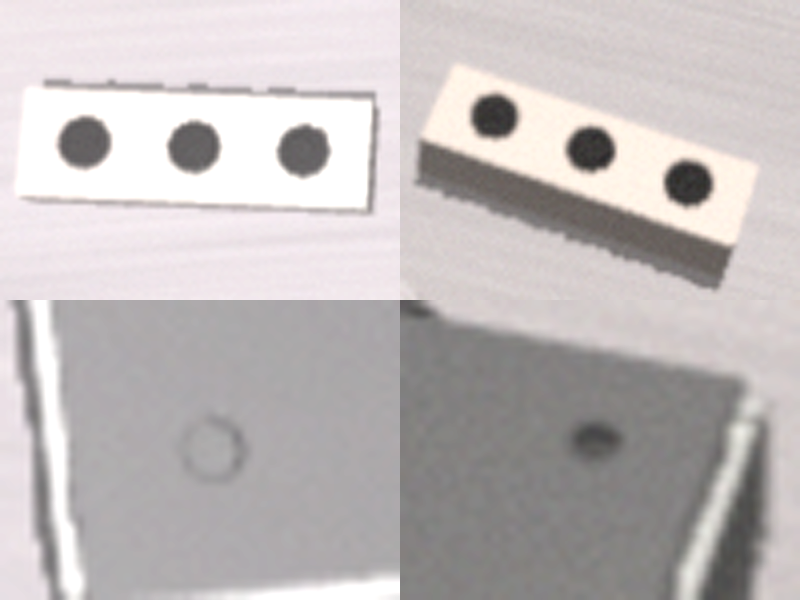

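The four crops show the hole at about (285.5,255.9) in top and (226.5,138.8) in scene. The three fasteners look alike, so I'll stretch the dark range.

Run:
```python
from h import *
v=[]
def c(i,x,y,w,h): return cv2.resize(i[y:y+h,x:x+w],(800,300),interpolation=cv2.INTER_CUBIC)
for n,b in(("top",(120,216,88,33)),("scene",(279,175,88,45))):
    acc=np.mean([imaging.camera(n).astype(float) for _ in range(4)],0)
    g=c(acc[:,:,::-1],*b) if n=="top" else c(acc[:,:,::-1],279,178,92,34)
    lo=np.percentile(g,0.5); print(n,lo); v.append(np.clip((g-lo)*255/45,0,255))
cv2.imwrite("pics/v4.png",np.vstack(v))
```

```text
top 56.602266251756085
scene 27.07200119277336[ WARN:0@5.698] global loadsave.cpp:1063 imwrite_ Unsupported depth image for selected encoder is fallbacked to CV_8U.
```

View pics/v4.png

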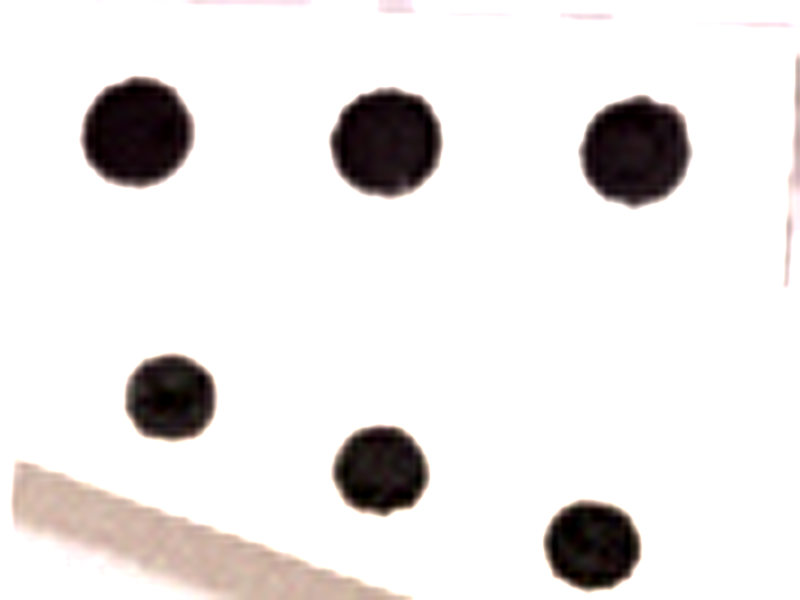

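The blobs are black with faint inner structure, strongest in the scene view's first one (298,189). One harder stretch should settle it.

Run:
```python
from h import *
v=[]
for n,cs in(("scene",((298,188.5),(321.5,197),(344.5,205.5))),("top",((135,230.5),(162.5,231.5),(190,232)))):
    acc=np.mean([imaging.camera(n).astype(float) for _ in range(8)],0).mean(2)
    row=[]
    for x,y in cs:
        p=cv2.resize(acc[int(y)-9:int(y)+10,int(x)-9:int(x)+10],(266,266),interpolation=cv2.INTER_LINEAR)
        lo=p.min(); row.append(np.clip((p-lo)*255/16,0,255))
        print(n,x,y,np.round(lo,1))
    v.append(np.hstack(row))
cv2.imwrite("pics/v5.png",np.vstack(v).astype(np.uint8))
print(imaging.tip_of("scene","pin_top"),imaging.tip_of("top","pin_top"))
```

```text
scene 298 188.5 26.8
scene 321.5 197 27.3
scene 344.5 205.5 27.1
top 135 230.5 56.1
top 162.5 231.5 57.8
top 190 232 56.4
[{'pixel': [299.3, 186.2], 'confidence': 0.38}] [{'pixel': [188.6, 232.4], 'confidence': 0.42}]
```

View pics/v5.png

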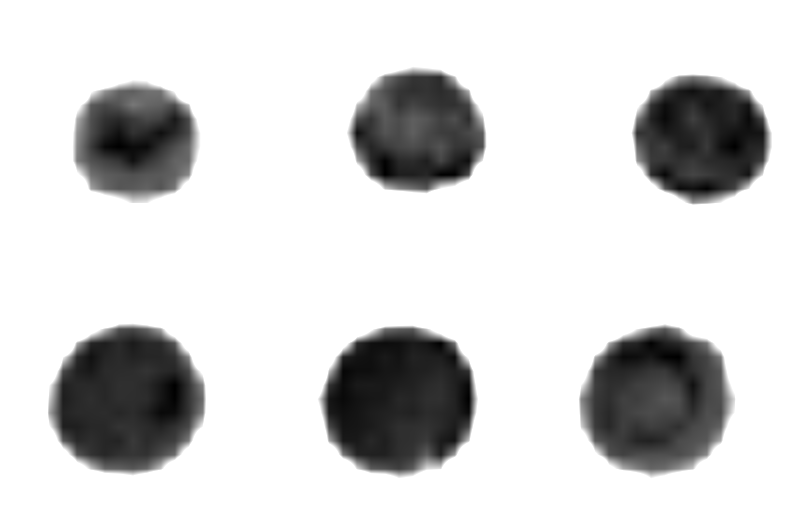

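The pin and the shadow it casts are clear in the top view's right-hand place (190,232), which is scene (298,188). The networks agree: the fresh rivet is at about (0.5175, 0.2061). I'll write a helper for tool-frame shifts.

```bash
cat >> h.py <<'E'
def go(pos,yaw):
    "shift (tool mm) and tool-x turn (deg) to reach pos with tool pointing down, jaw (tool y) at world yaw deg (mod 180)"
    o=get_obs(); M=R.from_quat(o["tool_rot"]).as_matrix(); p=o["position"]
    x=np.array([0,0,-1.]); best=None
    for a in(yaw,yaw+180):
        y=np.array([np.cos(np.radians(a)),np.sin(np.radians(a)),0]); G=np.stack([x,y,np.cross(x,y)],1)
        w=R.from_matrix(M.T@G).as_rotvec(degrees=True)
        if best is None or np.linalg.norm(w)<np.linalg.norm(best): best=w
    print("t",round(o["time"],2),"p",np.round(p*1000,1),"q6",round(o["q"][5],2),"yaw",np.round(np.degrees(np.arctan2(M[1,1],M[0,1])),1),"F",np.round(o["ft_force"],1),"w",round(o["grip_width"]*1000,1),"\nshift",np.round(M.T@(np.array(pos)-p)*1000,1),"turn",np.round(best,1))
E
python3 - <<'E'
from h import *
go([.5175,.2061,.10],-5.4)
go([.5175,.2061,.10],84.6)
E
```

```text
t 2.2 p [150.2 606.6 185.6] q6 -0.18 yaw 76.1 F [ 0.2  0.7 -0.6] w 87.0 
shift [  85.6 -300.5  452.8] turn [81.5  0.   0. ]
t 2.2 p [150.2 606.6 185.6] q6 -0.18 yaw 76.1 F [ 0.2  0.7 -0.6] w 87.0 
shift [  85.6 -300.5  452.8] turn [-8.5 -0.   0. ]
```

```bash
python3 -m inch '[[45,[0,-33,50],[0,0,0]],[45,[0,-33,50],[0,0,0]],[45,[0,-33,50],[0,0,0]],[45,[0,-33,50],[0,0,0]],[45,[0,-33,50],[0,0,0]],[45,[0,-33,50],[0,0,0]],[45,[0,-33,50],[0,0,0]],[45,[0,-33,50],[0,0,0]],[45,[0,-33,50],[0,0,0]]]' 15; python3 -m inch '[[45,[5,0,0],[10.2,0,0]],[45,[5,0,0],[10.2,0,0]],[45,[5,0,0],[10.2,0,0]],[45,[5,0,0],[10.2,0,0]],[45,[5,0,0],[10.2,0,0]],[45,[5,0,0],[10.2,0,0]],[45,[5,0,0],[10.2,0,0]],[45,[5,0,0],[10.2,0,0]]]'; python3 -c "
from h import *
go([.5175,.2061,.07],-5.4)"
```

```text
time: 3.32
position: [0.5274, 0.2054, 0.187]
tool_rot: [0.085, 0.7, -0.079, 0.705]
ft_force: [0.7, 0.8, 0.8]
grip_width: 0.0449
time: 4.32
position: [0.5344, 0.2002, 0.1469]
tool_rot: [0.54, 0.462, -0.529, 0.464]
ft_force: [-0.0, -1.1, -0.1]
grip_width: 0.0449
t 4.33 p [534.4 200.2 146.9] q6 0.3 yaw -8.2 F [-0.  -1.1 -0.1] w 44.9 
shift [ 76.7 -18.5  -2.8] turn [-2.8 -0.5 -0.7]
```

```bash
python3 -m inch '[[45,[40,-10,-1],[-2.8,-0.5,-0.7]],[45,[35,-8,-2],[0,0,0]],[45,[0,0,0],[0,0,0]]]'
python3 - <<'E'
from h import *
go([.5175,.2061,.031],-5.4)
v=[]
for n,s in(("top",1),("scene",1)):
    im=imaging.camera(n); o=get_obs(); P=o["position"]
    x,y=proj(n,[.5175,.2061,.04]); x,y=int(x),int(y)
    c=cv2.resize(im[y-37:y+38,x-37:x+38,::-1],(400,400),interpolation=cv2.INTER_CUBIC)
    q=(proj(n,P)-[x-37,y-37]+.5)*400/75; cv2.circle(c,tuple(int(a) for a in q),4,(0,0,255),1)
    v.append(c)
cv2.imwrite("pics/v6.png",cv2.convertScaleAbs(np.hstack(v),alpha=1.6))
E
```

```text
time: 4.7
position: [0.5189, 0.2059, 0.0711]
tool_rot: [0.524, 0.475, -0.522, 0.477]
ft_force: [-1.0, 0.8, 0.6]
grip_width: 0.0451
t 4.7 p [518.9 205.9  71.1] q6 0.27 yaw -5.4 F [-1.   0.8  0.6] w 45.1 
shift [40.1 -1.5 -0. ] turn [ 0.  -0.  -0.2]
```

View pics/v6.png

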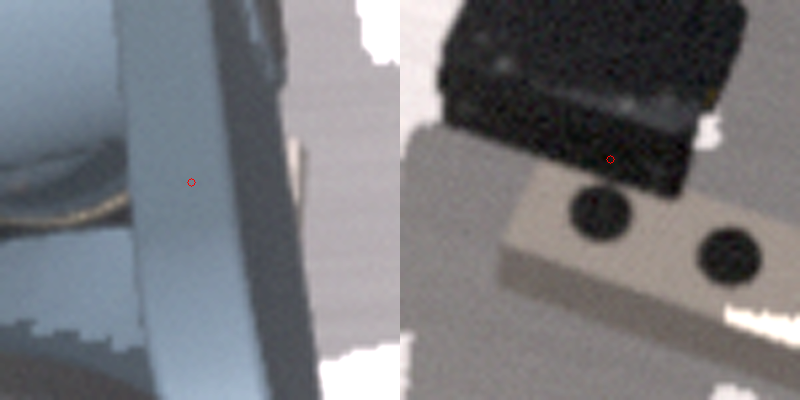

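The arm hides the rivet from top. Scene shows the rivet at crop (600,212), just under the gripper, as expected. I'll descend and grip the rim.

```bash
python3 -m inch '[[45,[30,-1.5,0],[0,0,-0.2]],[45,[8,0,0],[0,0,0]],[45,[0,0,0],[0,0,0]]]' 15; python3 -m inch '[[20,[0,0,0],[0,0,0]],[20,[0,0,0],[0,0,0]],[20,[0,0,0],[0,0,0]]]' 15;  python3 -c "
from h import *
go([.5175,.2061,.031],-5.4)"
```

```text
time: 5.18
position: [0.5276, 0.2073, 0.0403]
tool_rot: [0.529, 0.472, -0.517, 0.479]
ft_force: [0.0, 0.5, 0.6]
grip_width: 0.0451
time: 5.55
position: [0.5299, 0.2076, 0.0433]
tool_rot: [0.531, 0.471, -0.515, 0.48]
ft_force: [-0.2, -0.5, -0.1]
grip_width: 0.0243
t 5.55 p [529.9 207.6  43.3] q6 0.27 yaw -5.4 F [-0.2 -0.5 -0.1] w 24.3 
shift [ 12.  -12.5   2.8] turn [-0.  -0.4 -1.4]
```

```bash
python3 -m inch '[[45,[0,0,0],[0,0,0]]]'; python3 -c "
from h import *
o=get_obs();print(o['q'],o['joint_velocities'],o['joint_torque'],o['ft_force'])
go([.5175,.2061,.031],-5.4)"
```

```text
time: 5.68
position: [0.53, 0.2077, 0.0436]
tool_rot: [0.531, 0.471, -0.515, 0.48]
ft_force: [0.3, -0.4, -0.4]
grip_width: 0.0286
[1.76800944e-01 6.45655657e-01 1.71224707e+00 9.46620517e-04
 7.57971081e-01 2.70676324e-01] [ 0.00012804 -0.00409013 -0.00203102 -0.00105618  0.00053045  0.00039555] [-6.52167117e-03 -4.24551308e+01 -1.09951812e+01  6.06034370e-02
 -8.10894440e-02  2.29770907e-03] [ 0.31011034 -0.36059258 -0.38888078]
t 5.67 p [530.  207.7  43.6] q6 0.27 yaw -5.4 F [ 0.3 -0.4 -0.4] w 28.6 
shift [ 12.3 -12.6   2.9] turn [-0.  -0.4 -1.4]
```

```bash
python3 -m inch '[[45,[0,-12.5,3],[0,-0.4,-1.4]],[45,[0,0,0],[0,0,0]]]'; python3 -c "
from h import *
go([.5175,.2061,.031],-5.4)"
```

```text
time: 5.92
position: [0.5159, 0.2057, 0.0432]
tool_rot: [-0.522, -0.476, 0.524, -0.475]
ft_force: [0.3, -0.7, 0.8]
grip_width: 0.0426
t 5.92 p [515.9 205.7  43.2] q6 0.27 yaw -5.4 F [ 0.3 -0.7  0.8] w 42.6 
shift [12.2  1.6 -0.6] turn [-0.   0.   0.1]
```

```bash
python3 -m inch '[[45,[5,1.5,0],[0,0,0]],[45,[0,0,0],[0,0,0]]]'; python3 -c "
from h import *
o=get_obs();print(o['q'],o['ft_force'],o['moment'])
go([.5175,.2061,.031],-5.4)"
```

```text
time: 6.18
position: [0.5175, 0.2056, 0.0378]
tool_rot: [-0.522, -0.476, 0.524, -0.475]
ft_force: [-0.0, 0.4, -0.4]
grip_width: 0.0448
[1.77159240e-01 6.52395671e-01 1.72286402e+00 6.83518887e-04
 7.68629594e-01 2.71131228e-01] [-0.04251616  0.41802482 -0.39070509] [-0.09152362  0.04248504  0.03016139]
t 6.17 p [517.5 205.6  37.8] q6 0.27 yaw -5.4 F [-0.   0.4 -0.4] w 44.8 
shift [ 6.8 -0.  -0.5] turn [-0.   0.   0.1]
```

```bash
python3 -m inch '[[45,[5.5,0,-0.5],[0,0,0]],[45,[0,0,0],[0,0,0]]]'
python3 - <<'E'
from h import *
go([.5175,.2061,.032],-5.4)
im=imaging.camera("scene"); print(imaging.tip_of("scene","rivet"),imaging.tip_of("scene","pin_top"),proj("scene",[.5175,.2061,.030]),proj("scene",[.5175,.2061,.0445]))
x,y=proj("scene",[.5175,.2061,.04]).astype(int)
c=cv2.resize(im[y-25:y+20,x-30:x+30,::-1],(800,600),interpolation=cv2.INTER_CUBIC)
cv2.imwrite("pics/v7.png",cv2.convertScaleAbs(c,alpha=3.5,beta=-60))
E
```

```text
time: 6.42
position: [0.5176, 0.2061, 0.0316]
tool_rot: [-0.522, -0.476, 0.524, -0.475]
ft_force: [-0.1, -0.2, -0.1]
grip_width: 0.0451
t 6.42 p [517.6 206.1  31.6] q6 0.27 yaw -5.4 F [-0.1 -0.2 -0.1] w 45.1 
shift [-0.4 -0.1 -0. ] turn [-0.   0.   0.2]
[] [] [298.0670785 189.4347649] [298.82083207 185.25662377]
```

View pics/v7.png

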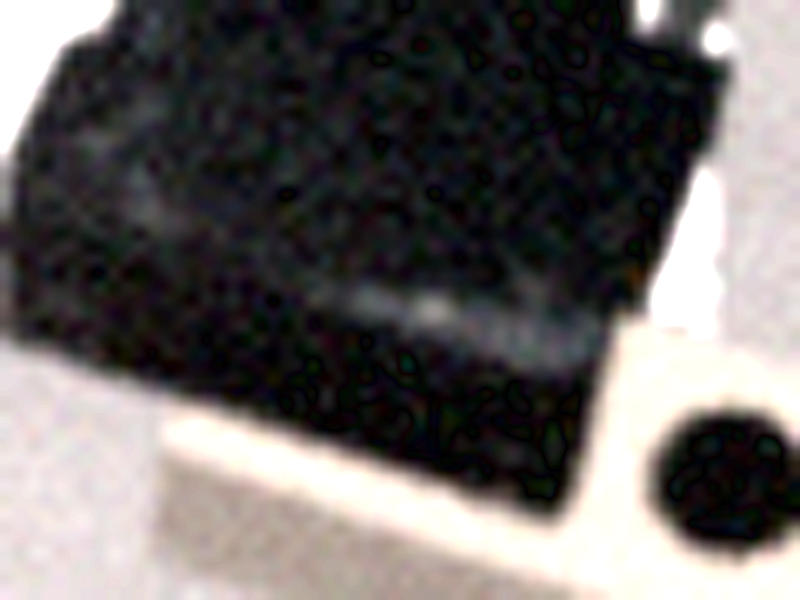

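The finger hides the rivet and its tip is just above the caddy top. I'll close on the rim at 31.6 mm.

```bash
python3 -m inch '[[18,[0,0,0],[0,0,0]],[18,[0,0,0],[0,0,0]],[18,[0,0,0],[0,0,0]],[18,[0,0,0],[0,0,0]],[18,[0,0,0],[0,0,0]]]' 25; python3 -c "
from h import *
go([.5175,.2061,.031],-5.4)"
```

```text
time: 7.2
position: [0.5184, 0.2062, 0.0326]
tool_rot: [-0.523, -0.476, 0.523, -0.476]
ft_force: [0.6, -0.1, -0.8]
grip_width: 0.0181
t 7.2 p [518.4 206.2  32.6] q6 0.27 yaw -5.4 F [ 0.6 -0.1 -0.8] w 18.1 
shift [ 1.6 -0.8  0.2] turn [-0. -0.  0.]
```

It closed to 18 mm, so there is no flange between the pads. I'll open, lift and look.

```bash
python3 -m inch '[[45,[0,0,0],[0,0,0]],[45,[0,0,0],[0,0,0]],[45,[-40,0,0],[0,0,0]],[45,[-60,0,0],[0,0,0]],[45,[-30,0,-62],[0,0,0]],[45,[0,0,-62],[0,0,0]],[45,[0,0,0],[0,0,0]]]'
python3 - <<'E'
from h import *
go([.5175,.2061,.031],-5.4)
v=[]
for n in("top","scene"):
    im=imaging.camera(n)
    for t in("rivet","pin_top","spent_rivet","plug"): print(n,t,[(np.round(a["pixel"],1).tolist(),round(a["confidence"],2)) for a in imaging.tip_of(n,t)])
    x,y=proj(n,[.5219,.2562,.03]).astype(int)
    v.append(cv2.resize(im[y-40:y+40,x-54:x+54,::-1],(405,300) ,interpolation=cv2.INTER_CUBIC))
    cv2.imwrite(f"pics/{n}8.png",im[:,:,::-1])
v=np.hstack(v)[:,:800]
cv2.imwrite("pics/v8.png",np.vstack([cv2.convertScaleAbs(v,alpha=1.2),cv2.convertScaleAbs(v,alpha=6,beta=-170)]))
E
```

```text
time: 8.07
position: [0.5312, 0.3269, 0.1643]
tool_rot: [0.524, 0.476, -0.524, 0.474]
ft_force: [-0.3, -0.7, 0.5]
grip_width: 0.0451
t 8.07 p [531.2 326.9 164.3] q6 0.47 yaw -5.6 F [-0.3 -0.7  0.5] w 45.1 
shift [133.   -1.7 121.9] turn [-0.2 -0.1  0. ]
top rivet [([188.9, 233.6], 0.5), ([189.2, 231.6], 0.49)]
top pin_top [([189.9, 230.4], 0.47)]
top spent_rivet [([138.2, 231.5], 0.51)]
top plug [([163.5, 229.4], 0.41)]
scene rivet [([298.8, 189.9], 0.53), ([321.4, 199.5], 0.53)]
scene pin_top [([300.9, 184.8], 0.53)]
scene spent_rivet [([343.7, 202.6], 0.48)]
scene plug [([320.8, 197.8], 0.45)]
```

View pics/v8.png

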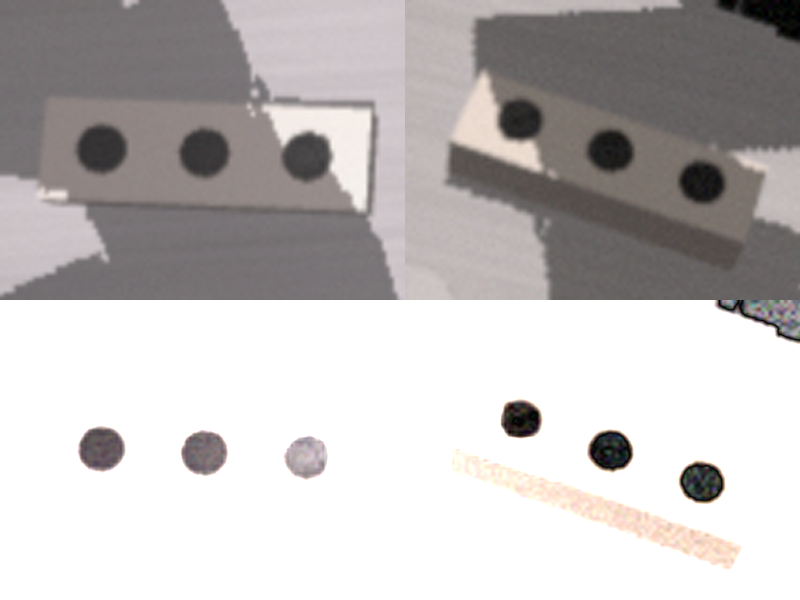

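The rivet still stands in its place, at top (190,232) and scene (299,189), pin up. It looks unmoved, so the tips probably retract when open and passed over the flange. I'll go back with a narrower opening and feel my way down.

```bash
python3 -m inch '[[33,[20,0,60],[0,0,0]],[33,[40,0,60],[0,0,0]],[33,[35,-1.7,2],[0,0,0]],[33,[0,0,0],[0,0,0]]]'; python3 -c "
from h import *
go([.5175,.2061,.036],-5.4)"
```

```text
time: 9.07
position: [0.5195, 0.2048, 0.0722]
tool_rot: [0.526, 0.473, -0.525, 0.473]
ft_force: [1.0, -0.5, 0.2]
grip_width: 0.0333
t 9.07 p [519.5 204.8  72.2] q6 0.28 yaw -6.0 F [ 1.  -0.5  0.2] w 33.3 
shift [36.2 -2.2 -1. ] turn [-0.6 -0.1 -0.1]
```

```bash
python3 -m inch '[[33,[12,-1.5,-1],[0.6,0,0]],[33,[12,-0.5,0],[0,0,0]],[33,[10,0,0],[0,0,0]],[33,[3,0,0],[0,0,0]]]'; python3 -c "
from h import *
go([.5175,.2061,.028],-5.4)"
```

```text
time: 9.57
position: [0.521, 0.2084, 0.0361]
tool_rot: [0.531, 0.469, -0.524, 0.472]
ft_force: [-1.0, -0.4, 0.7]
grip_width: 0.0331
t 9.57 p [521.  208.4  36.1] q6 0.29 yaw -6.5 F [-1.  -0.4  0.7] w 33.1 
shift [ 8.1 -3.3  2.7] turn [-1.1 -0.2 -0.5]
```

```bash
python3 -m inch '[[33,[1,-3.3,2.5],[-1.1,-0.2,-0.5]],[33,[2,0,0],[0,0,0]]]'; python3 -c "
from h import *
go([.5175,.2061,.028],-5.4)"; python3 -m inch '[[33,[2,0,0],[0,0,0]]]';python3 -c "
from h import *
go([.5175,.2061,.028],-5.4)"
```

```text
time: 9.82
position: [0.5175, 0.2065, 0.0331]
tool_rot: [0.523, 0.476, -0.522, 0.476]
ft_force: [-0.1, 0.1, -0.2]
grip_width: 0.0331
t 9.82 p [517.5 206.5  33.1] q6 0.27 yaw -5.3 F [-0.1  0.1 -0.2] w 33.1 
shift [5.1 0.1 0.4] turn [ 0.1 -0.  -0. ]
time: 9.95
position: [0.5177, 0.2066, 0.0312]
tool_rot: [0.523, 0.476, -0.522, 0.476]
ft_force: [-0.0, -0.2, -0.2]
grip_width: 0.0331
t 9.95 p [517.7 206.6  31.2] q6 0.27 yaw -5.3 F [-0.  -0.2 -0.2] w 33.1 
shift [ 3.2 -0.1  0.5] turn [ 0.1 -0.  -0.1]
```

```bash
for i in 1 2 3 ; do python3 -m inch '[[33,[1.5,0,0],[0,0,0]]]' | grep -E 'pos|force'; done
```

```text
position: [0.5178, 0.2066, 0.0298]
ft_force: [-0.9, -0.1, 0.9]
position: [0.5179, 0.2066, 0.0283]
ft_force: [0.1, -0.6, 0.8]
position: [0.5181, 0.2066, 0.0268]
ft_force: [-0.0, -0.5, 0.6]
```

```bash
python3 -c "
from h import *
go([.5175,.2061,.028],-5.4)"
```

```text
t 10.32 p [518.1 206.6  26.8] q6 0.27 yaw -5.3 F [-0.  -0.5  0.6] w 33.1 
shift [-1.2 -0.5  0.5] turn [ 0.1 -0.1 -0.1]
```

There's no contact even at 26.8 mm, which confirms the tips retract when open. I'll close here.

```bash
python3 -m inch '[[26,[0,-0.5,0],[0,0,0]],[18,[0,0,0],[0,0,0]]]' 25;  python3 -m inch '[[18,[0,0,0],[0,0,0]]]'; python3 -m inch '[[18,[0,0,0],[0,0,0]]]'
```

```text
time: 10.58
position: [0.5174, 0.2066, 0.0266]
tool_rot: [0.523, 0.476, -0.522, 0.476]
ft_force: [0.1, -0.2, -0.3]
grip_width: 0.023
time: 10.7
position: [0.5174, 0.2066, 0.0266]
tool_rot: [0.523, 0.476, -0.522, 0.477]
ft_force: [-0.5, -1.2, 0.1]
grip_width: 0.0192
time: 10.82
position: [0.5175, 0.2066, 0.0267]
tool_rot: [0.523, 0.476, -0.522, 0.477]
ft_force: [-0.4, 0.4, 0.3]
grip_width: 0.0183
```

It closed with no contact again. I'll feel for the flange top (36 mm) with the fingers at 18 mm.

```bash
for i in 1 2 3 4 5; do python3 -m inch '[[18,[1.5,0,0],[0,0,0]]]' | grep -E 'pos|force'; done; python3 -c "
from h import *
go([.5175,.2061,.028],-5.4)"
```

```text
position: [0.5176, 0.2066, 0.0253]
ft_force: [0.6, -0.4, -0.4]
position: [0.5176, 0.2066, 0.0237]
ft_force: [-0.5, -0.1, -0.1]
position: [0.5176, 0.2066, 0.0221]
ft_force: [0.4, -0.2, -0.0]
position: [0.5176, 0.2066, 0.0204]
ft_force: [0.3, 0.6, 0.1]
position: [0.5176, 0.2066, 0.0187]
ft_force: [0.2, 0.1, -0.1]
t 11.45 p [517.6 206.6  18.7] q6 0.27 yaw -5.3 F [ 0.2  0.1 -0.1] w 18.0 
shift [-9.3  0.   0.5] turn [ 0.1 -0.1 -0.1]
```

Run:
```python
from h import *
P=get_obs()["position"]; v=[]
for n in("top","scene"):
    im=imaging.camera(n)[:,:,::-1].copy()
    x,y=proj(n,P).astype(int); x0,y0=max(x-90,0),y-100
    c=cv2.resize(im[y0:y0+180,x0:x0+120 if 0 else x0+140],(400,514),interpolation=cv2.INTER_CUBIC)
    for z,col in((0,(0,0,255)),(.07,(0,255,0))):
        q=(proj(n,P+[0,0,z])-[x0,y0]+.5)*400/140; cv2.circle(c,tuple(int(a) for a in q),4,col,1)
    v.append(c)
cv2.imwrite("pics/v9.png",cv2.convertScaleAbs(np.hstack(v),alpha=1.8,beta=0))
```

```text
(no output)
```

View pics/v9.png

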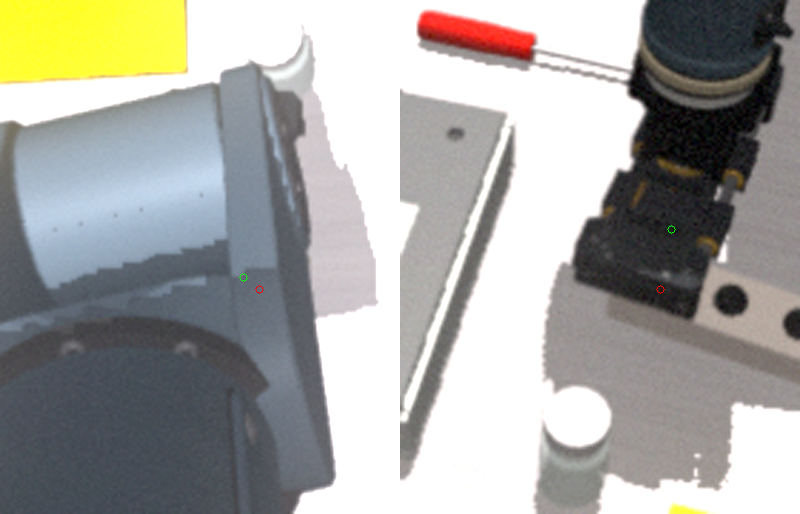

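Scene shows only the gripper body's end, which hides the fingers. I'll lift and turn the jaw to lie along the row, so the fingers face the scene camera.

```bash
python3 -m inch '[[18,[-40,0,0],[0,0,0]],[18,[-40,0,0],[0,0,0]],[18,[0,0,0],[-10.6,0,0]],[18,[0,0,0],[-10.6,0,0]],[18,[0,0,0],[-10.6,0,0]],[18,[0,0,0],[-10.6,0,0]],[18,[0,0,0],[-10.6,0,0]],[18,[0,0,0],[-10.6,0,0]],[18,[0,0,0],[-10.6,0,0]],[18,[0,0,0],[-10.6,0,0]],[34,[0,0,0],[-5,0,0]],[34,[0,0,0],[0,0,0]]]'
python3 - <<'E'
from h import *
go([.5175,.2061,.07],84.6)
P=get_obs()["position"]
n="scene"; im=imaging.camera(n)[:,:,::-1].copy()
for t in("rivet","pin_top"): print(n,t,[(np.round(a["pixel"],1).tolist(),round(a["confidence"],2)) for a in imaging.tip_of(n,t)])
x,y=proj(n,P).astype(int); x0,y0=x-60,y-40
c=cv2.resize(im[y0:y0+90,x0:x0+120],(800,600),interpolation=cv2.INTER_CUBIC)
for z,col in((0,(0,0,255)),(.07,(0,255,0))):
    q=(proj(n,P+[0,0,z])-[x0,y0]+.5)*800/120; cv2.circle(c,tuple(int(a) for a in q),5,col,1)
cv2.imwrite("pics/v10.png",cv2.convertScaleAbs(c,alpha=1.8,beta=0))
E
```

```text
time: 13.05
position: [0.5166, 0.2065, 0.1015]
tool_rot: [0.025, 0.706, -0.025, 0.707]
ft_force: [-0.1, 0.8, -0.4]
grip_width: 0.0299
t 13.05 p [516.6 206.5 101.5] q6 -1.32 yaw 86.0 F [-0.1  0.8 -0.4] w 29.9 
shift [31.5 -0.3  0.9] turn [ 1.4  0.1 -0. ]
scene rivet [([295.8, 189.7], 0.67)]
scene pin_top [([302.1, 182.4], 0.61)]
```

View pics/v10.png

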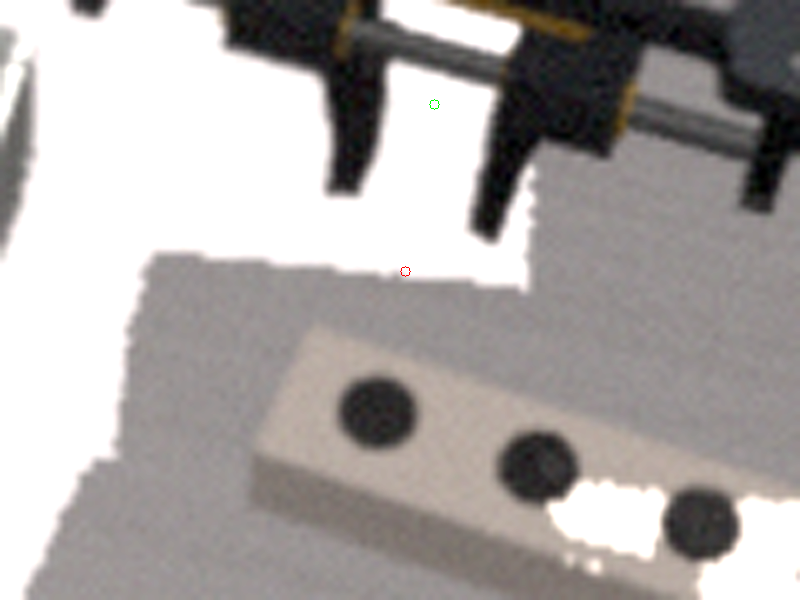

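The fingertips show at crop (343,190) and (486,235), with their midpoint about 59 px above the predicted TCP (405,271). So the tips sit about 25 mm higher than the reading says, which explains the empty closes. The rivet stands at (377,412). I'll descend and correct for the offset.

```bash
python3 -m inch '[[34,[15,0,0.5],[1.4,0,0]],[34,[15,0,0.5],[0,0,0]],[34,[15,0,0],[0,0,0]],[34,[15,0,0],[0,0,0]],[34,[0,0,0],[0,0,0]]]'
python3 - <<'E'
from h import *
go([.5175,.2061,.006],84.6)
P=get_obs()["position"]
n="scene"; im=imaging.camera(n)[:,:,::-1].copy()
x,y=proj(n,P+[0,0,.025]).astype(int); x0,y0=x-40,y-30
c=cv2.resize(im[y0:y0+60,x0:x0+80],(800,600),interpolation=cv2.INTER_CUBIC)
for z,col in((0,(0,0,255)),(.025,(0,255,0))):
    q=(proj(n,P+[0,0,z])-[x0,y0]+.5)*10; cv2.circle(c,tuple(int(a) for a in q),5,col,1)
print(x0,y0)
cv2.imwrite("pics/v11.png",cv2.convertScaleAbs(c,alpha=1.8,beta=0))
E
```

```text
time: 13.82
position: [0.5166, 0.2062, 0.0358]
tool_rot: [0.035, 0.707, -0.035, 0.706]
ft_force: [-0.4, 0.1, 0.3]
grip_width: 0.0342
t 13.82 p [516.6 206.2  35.8] q6 -1.29 yaw 84.4 F [-0.4  0.1  0.3] w 34.2 
shift [29.8  0.   0.9] turn [-0.2 -0.1  0. ]
259 150
```

View pics/v11.png

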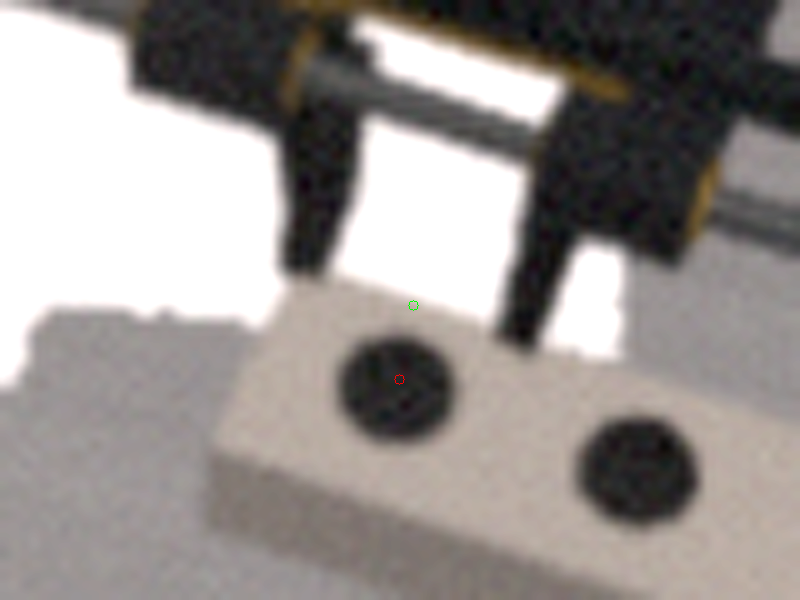

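The tips' midpoint (412,308) matches the reading +25 mm point (413,305), so the offset is 25 mm and purely along z. I'll descend slowly to a reading of about 7.

```bash
python3 -m inch '[[34,[8,0,0.9],[0,0,0]],[34,[8,0,-0.5],[0,0,0]],[34,[6,0,-0.5],[0,0,0]],[34,[0,0,0],[0,0,0]]]'; python3 -c "
from h import *
go([.5175,.2061,.006],84.6)"
```

```text
time: 14.38
position: [0.5182, 0.2065, 0.0139]
tool_rot: [0.035, 0.706, -0.034, 0.707]
ft_force: [-0.3, -0.0, -0.5]
grip_width: 0.0342
t 14.38 p [518.2 206.5  13.9] q6 -1.29 yaw 84.4 F [-0.3 -0.  -0.5] w 34.2 
shift [ 7.9 -0.5 -0.7] turn [-0.2  0.1 -0.1]
```

```bash
python3 -m inch '[[34,[3,-0.4,-0.7],[0,0,0]],[34,[2,0,0],[0,0,0]]]'|grep -E 'pos|force'; for i in 1 2; do python3 -m inch '[[34,[1.5,0,0],[0,0,0]]]'|grep -E 'pos|force'; done
```

```text
position: [0.5177, 0.2062, 0.009]
ft_force: [0.3, 0.1, -0.3]
position: [0.5179, 0.2063, 0.0075]
ft_force: [-0.3, -0.2, 0.5]
position: [0.5179, 0.2063, 0.006]
ft_force: [0.7, 1.1, 0.1]
```

```bash
python3 -m inch '[[34,[1,0,0],[0,0,0]]]'|grep -E 'pos|force'; python3 -m inch '[[24,[0,0,0],[0,0,0]],[18,[0,0,0],[0,0,0]],[18,[0,0,0],[0,0,0]]]' 25
```

```text
position: [0.518, 0.2063, 0.0049]
ft_force: [-0.7, 0.1, -0.8]
time: 15.38
position: [0.5181, 0.2063, 0.005]
tool_rot: [0.035, 0.705, -0.034, 0.708]
ft_force: [0.3, -0.5, 0.6]
grip_width: 0.0196
```

```bash
python3 -m inch '[[16,[0,0,0],[0,0,0]],[16,[0,0,0],[0,0,0]]]' 25
python3 - <<'E'
from h import *
im=imaging.camera("scene"); print([(a["pixel"],a["confidence"]) for a in imaging.tip_of("scene","rivet")])
cv2.imwrite("pics/s12.png",im[:,:,::-1])
E
```

```text
time: 15.62
position: [0.5181, 0.2063, 0.005]
tool_rot: [0.035, 0.705, -0.034, 0.708]
ft_force: [0.7, 0.2, 0.1]
grip_width: 0.0161
[([296.5, 186.3], 0.6)]
```

Still above the flange, so the offset is a bit larger than 25 mm. I'll open and descend until the tips touch the caddy.

```bash
python3 -m inch '[[34,[0,0,0],[0,0,0]],[34,[0,0,0],[0,0,0]],[34,[0,0,-0.6],[0,0,0]]]'|grep -E 'pos|force'; for i in 1 2 3 4 5 6; do python3 -m inch '[[34,[1,0,0],[0,0,0]]]'|grep -E 'pos|force'; done
```

```text
position: [0.5176, 0.2064, 0.005]
ft_force: [1.1, -0.5, -0.4]
position: [0.5175, 0.2064, 0.004]
ft_force: [-0.1, 0.4, 0.4]
position: [0.5175, 0.2064, 0.003]
ft_force: [-0.1, 0.0, -0.8]
position: [0.5175, 0.2064, 0.0019]
ft_force: [-0.5, -0.0, -0.5]
position: [0.5175, 0.2064, 0.0007]
ft_force: [-0.7, 0.0, 0.5]
position: [0.5175, 0.2064, -0.0004]
ft_force: [0.8, 0.6, 1.1]
position: [0.5175, 0.2064, -0.0014]
ft_force: [-0.0, 0.3, 0.6]
```

Run:
```python
from h import *
im=imaging.camera("scene").mean(2); cv2.imwrite("pics/s13.png",im)
P=get_obs()["position"]
print(proj("scene",P),proj("scene",P+[0,0,.025]),proj("scene",P+[0,0,.035]),"rivet",proj("scene",[.5175,.2061,.033]))
for r in range(166,212): print(r,"".join("#" if v<45 else "+" if v<75 else "." if v<110 else " " for v in im[r,265:345]))
```

```text
[296.64069503 198.09252261] [297.88093746 191.26354315] [298.39361294 188.43358321] rivet [298.22132333 188.58050736]
166    ..+#####################+. ....+################################+.......+####
167      .######################+.    ...++############################+......+#####
168      .+######################.       ..+++#########################+......+#####
169       +###############++#####.          ..+++######################+++...++#####
170       +###############+++#+##+.             .+++######################++++######
171       ++################++++++++.             .+################################
172        .++#################++++++++.           .################################
173          ..++##################+++++++.        +################################
174              .++#############+++##+++++++.    .#################################
175                 .++#########+...++++++++++++..+#################+###############
176                   ..+#######.     .+++#++++++##################+++++############
177                     +#######.       ..+++##
[... 2345 characters left out ...]
..............+++++++++++++++++++++++...............................####
206 ..........................+++++++++++++++++++++.............................+###
207 ............................++++++++++++++++++++++..........................+###
208 ...............................++++++++++++++++++++++........................+##
209 ..................................++++++++++++++++++++++......................##
210 ....................................+++++++++++++++++++++++....................+
211 ......................................+.++++++++++++++++++++++..................[ WARN:0@1.264] global loadsave.cpp:1063 imwrite_ Unsupported depth image for selected encoder is fallbacked to CV_8U.
```

The text crop shows the tips' front edge midpoint at (298,192) and the rivet blob at (298.5,188.7). That edge is the pads' front face, 9.5 mm nearer the camera, so the true z offset is about 33 mm or more. I'll keep descending until I feel contact.

```bash
for i in 1 2 3 4 5 6; do python3 -m inch '[[34,[1,0,0],[0,0,0]]]'|grep -E 'pos|force'; done
python3 - <<'E'
from h import *
c,d=ray("scene",(298,192)); t=(.527-c[0])/d[0]; print(c+t*d)
E
```

```text
position: [0.5175, 0.2064, -0.0025]
ft_force: [0.0, -0.1, 0.2]
position: [0.5174, 0.2064, -0.0036]
ft_force: [0.0, 0.6, 0.0]
position: [0.5175, 0.2064, -0.0047]
ft_force: [-0.2, -0.3, 0.4]
position: [0.5175, 0.2064, -0.0058]
ft_force: [0.3, -0.1, 0.7]
position: [0.5175, 0.2064, -0.0065]
ft_force: [-1.6, -0.0, 7.8]
position: [0.5175, 0.2064, -0.0065]
ft_force: [-2.9, -1.4, 13.0]
[0.527      0.20768185 0.03507958]
```

Contact at a reading of -6.4 against the caddy top at 30 mm gives an offset of 36.4 mm. I'll back off 1.5 mm and grip.

```bash
python3 -m inch '[[34,[-1.5,0,0],[0,0,0]],[28,[0,0,0],[0,0,0]],[18,[0,0,0],[0,0,0]],[18,[0,0,0],[0,0,0]]]' 25; python3 -c "
from h import *
go([.4623,.0378,.1],84.6)"
```

```text
time: 18.15
position: [0.5177, 0.2064, -0.0048]
tool_rot: [0.035, 0.705, -0.034, 0.708]
ft_force: [0.0, -0.1, 2.4]
grip_width: 0.0224
t 18.15 p [517.7 206.4  -4.8] q6 -1.29 yaw 84.4 F [ 0.  -0.1  2.4] w 22.4 
shift [-105.2 -173.1  -38.2] turn [-0.2  0.2 -0.1]
```

```bash
python3 -m inch '[[18,[0,0,0],[0,0,0]],[18,[-10,0,0],[0,0,0]],[18,[-20,0,0],[0,0,0]],[18,[-35,0,0],[0,0,0]],[18,[-25,-20,-4],[0,0,0]],[18,[0,-50,-11],[0,0,0]],[18,[0,-50,-11],[0,0,0]],[18,[0,-40,-9],[0,0,0]],[18,[0,-12,-3],[0,0,0]],[18,[0,0,0],[0,0,0]]]'
python3 - <<'E'
from h import *
print("hole",tri(ray("top",(285.3,255.7)),ray("scene",(226.4,138.7))))
go([.4625,.0380,.055],84.6)
P=get_obs()["position"]
for n in("scene","top"):
    im=imaging.camera(n); cv2.imwrite(f"pics/{n}14.png",im[:,:,::-1])
    for t in("rivet","pin_top","hole"): print(n,t,[(np.round(a["pixel"],1).tolist(),round(a["confidence"],2)) for a in imaging.tip_of(n,t)])
    print(n,"pred rivet",proj(n,P+[0,0,.0348]),"pin",proj(n,P+[0,0,.0493]),"hole",proj(n,[.4623,.0378,.0646]))
E
```

```text
time: 19.4
position: [0.464, 0.0353, 0.0913]
tool_rot: [0.034, 0.702, -0.034, 0.71]
ft_force: [0.4, -1.0, 0.3]
grip_width: 0.022
hole (array([0.46189818, 0.03768422, 0.06405931]), np.float64(0.0010817739394704561))
t 19.4 p [464.   35.3  91.3] q6 -1.64 yaw 84.5 F [ 0.4 -1.   0.3] w 22.0 
shift [36.3  2.5 -2.2] turn [-0.1  0.6 -0.1]
scene rivet [([341.7, 206.3], 0.74), ([225.4, 117.5], 0.53)]
scene pin_top [([223.6, 110.4], 0.61)]
scene hole [([225.4, 136.4], 0.92)]
scene pred rivet [223.22496094 117.92799635] pin [222.8595145  112.58771456] hole [226.11556719 138.65880298]
top rivet []
top pin_top [([136.7, 227.4], 0.71)]
top hole []
top pred rivet [289.26629294 252.14467693] pin [290.03216377 251.53731394] hole [284.94684639 255.56019366]
```

Rivet in hand, pin up. I'll hover with the stem tip just above the hole and compare in the scene picture.

```bash
python3 -m inch '[[18,[12,2.5,-2.2],[0,0.6,0]],[18,[12,0,0],[0,0,0]],[18,[8,0,0],[0,0,0]],[18,[6,0,0],[0,0,0]],[18,[0,0,0],[0,0,0]]]'
python3 - <<'E'
from h import *
go([.4623,.0380,.050],84.6)
P=get_obs()["position"]; n="scene"
im=np.mean([imaging.camera(n).astype(float) for _ in range(3)],0)[:,:,::-1].astype(np.uint8); cv2.imwrite("pics/s15.png",im)
for t in("rivet","hole"): print(t,[(np.round(a["pixel"],1).tolist(),round(a["confidence"],2)) for a in imaging.tip_of(n,t)])
x0,y0=206,105
c=cv2.resize(im[y0:y0+45,x0:x0+60],(800,600),interpolation=cv2.INTER_CUBIC)
for Q,col in((P+[0,0,.0348],(0,255,0)),(P+[0,0,.0188],(0,0,255)),(np.array([.4621,.0377,.0643]),(255,0,0))):
    q=(proj(n,Q)-[x0,y0]+.5)*13.333; print(proj(n,Q)); cv2.circle(c,tuple(int(a) for a in q),5,col,1)
cv2.imwrite("pics/v15.png",cv2.convertScaleAbs(c,alpha=1.8,beta=0))
E
```

```text
time: 20.42
position: [0.4614, 0.04, 0.0492]
tool_rot: [0.033, 0.707, -0.032, 0.705]
ft_force: [-0.5, 0.4, 0.4]
grip_width: 0.022
t 20.43 p [461.4  40.   49.2] q6 -1.64 yaw 84.7 F [-0.5  0.4  0.4] w 22.0 
shift [-0.8 -1.9  1.1] turn [ 0.1 -0.2 -0.1]
rivet [([225.7, 130.8], 0.48)]
hole [([227.0, 138.6], 0.77), ([226.6, 130.5], 0.45)]
[226.86689237 132.20529555]
[227.19087072 137.47969841]
[226.1077788  138.67483057]
```

View pics/v15.png

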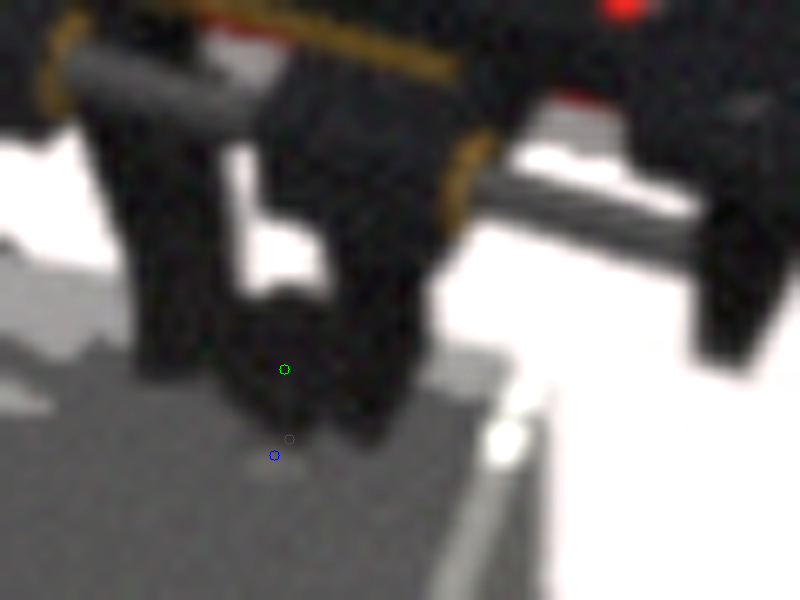

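The stem tip is at crop (287,438) and matches its projection (red). The hole is just left and below at (275,458), in line with the computed 1.9 and 1.1 mm shift. I'll correct and lower it in.

```bash
python3 -m inch '[[18,[0,-1.9,1.1],[0,-0.2,0]],[18,[2,0,0],[0,0,0]]]'|grep -E 'pos|force'; for i in 1 2 3; do python3 -m inch '[[18,[2.5,0,0],[0,0,0]]]'|grep -E 'pos|force'; done; python3 -c "
from h import *
go([.4623,.0380,.030],84.6)"
```

```text
position: [0.4638, 0.0376, 0.0487]
ft_force: [-0.5, 0.8, -0.6]
position: [0.4639, 0.0376, 0.0462]
ft_force: [0.0, 0.3, -0.9]
position: [0.4639, 0.0376, 0.0436]
ft_force: [0.2, 0.0, -0.9]
position: [0.4638, 0.0376, 0.0408]
ft_force: [-0.5, 0.8, 0.2]
t 21.3 p [463.8  37.6  40.8] q6 -1.64 yaw 84.8 F [-0.5  0.8  0.2] w 21.8 
shift [10.8  0.3 -1.6] turn [ 0.2  0.3 -0.1]
```

```bash
python3 -m inch '[[18,[0,0.3,-1.4],[0,0.2,0]]]'|grep -E 'pos|force'; for i in 1 2 3; do python3 -m inch '[[18,[2,0,0],[0,0,0]]]'|grep -E 'pos|force'; done
```

```text
position: [0.4625, 0.0379, 0.0406]
ft_force: [1.3, 0.1, 0.2]
position: [0.4628, 0.0376, 0.0387]
ft_force: [0.2, -2.5, 0.7]
position: [0.4629, 0.0374, 0.0367]
ft_force: [-0.6, -1.2, 1.5]
position: [0.4628, 0.0373, 0.0346]
ft_force: [0.2, -0.7, 0.6]
```

The stem is sliding in and centring itself.

```bash
python3 -m inch '[[18,[2,0,0],[0,0,0]]]'|grep -E 'pos|force'; for i in 1 2 3 4; do python3 -m inch '[[18,[1,0,0],[0,0,0]]]'|grep -E 'pos|force'; done
```

```text
position: [0.4627, 0.0373, 0.0324]
ft_force: [-0.9, -1.0, -0.3]
position: [0.4627, 0.0373, 0.0312]
ft_force: [0.2, -1.2, 0.9]
position: [0.4627, 0.0373, 0.0302]
ft_force: [-0.3, -1.7, 4.1]
position: [0.4628, 0.0373, 0.0295]
ft_force: [-0.6, -0.7, 6.9]
position: [0.4628, 0.0373, 0.0288]
ft_force: [-1.5, -1.3, 7.3]
```

The flange is seated at about 30.3, and the cover starts to sink at about 7 N. I'll release, lift and check.

```bash
python3 -m inch '[[26,[0,0,0],[0,0,0]],[34,[0,0,0],[0,0,0]],[36,[0,0,0],[0,0,0]],[36,[-10,0,0],[0,0,0]],[36,[-25,0,0],[0,0,0]],[20,[-20,0,0],[0,0,0]],[0,[0,0,0],[0,0,0]]]'
python3 - <<'E'
from h import *
go([.4627,.0375,.080],84.6)
n="scene"; im=np.mean([imaging.camera(n).astype(float) for _ in range(3)],0); im=im.mean(2)
for t in("rivet","pin_top","hole"): print(t,[(np.round(a["pixel"],1).tolist(),round(a["confidence"],2)) for a in imaging.tip_of(n,t)])
print(proj(n,[.4627,.0373,.0635]),proj(n,[.4627,.0373,.0635+.0145]))
for r in range(118,150): print(r,"".join("%3d"%v for v in im[r,214:240]))
E
```

```text
time: 23.3
position: [0.4624, 0.0382, 0.0862]
tool_rot: [0.033, 0.706, -0.032, 0.707]
ft_force: [-0.9, 0.8, 0.8]
grip_width: 0.0233
t 23.3 p [462.4  38.2  86.2] q6 -1.64 yaw 84.8 F [-0.9  0.8  0.8] w 23.3 
shift [ 6.2 -0.7  0.4] turn [ 0.2  0.1 -0.1]
rivet [([224.0, 139.3], 0.6)]
pin_top [([228.8, 131.3], 0.36)]
hole [([227.7, 137.0], 0.93)]
[225.84547828 139.09915462] [225.53419311 134.36752326]
118  96 53 26 16 18 37 65101131148150151146120 77 32 13 14 13 13 16 42 85127148151
119 106 64 29 16 28 52 90123143151150150146124 76 31 15 16 12 15 32 68114140150150
120 116 84 56 46 55 76111137148152152151147126 80 32 17 15 14 23 54 98134150151151
121 140130118109110111129145147149148149146127 80 39 18 14 18 40 78118142150150151
122 148145144144143142144144146146146146146133 89 41 19 17 30 59103135149151149150
123 148148148148147147146147145144145145144133 93 47 21 23 42 81123147150151151151
124 149149149149149148148146147146145145144137111 76 45 40 68107133145147149149151
125 133142143143147149150149148148148148147146141128 99 89103127142145146145146146
126  9410010711412813314114214414614
[... 1255 characters left out ...]
 21 23 30 37 47 47 48 49 48 47 47 47
142  49 48 48 47 47 48 47 47 38 33 28 23 26 21 26 31 36 48 47 48 49 49 46 48 48 49
143  48 48 49 48 49 47 47 47 46 44 41 35 35 35 39 44 46 48 48 49 47 49 50 48 49 49
144  48 49 48 49 48 47 48 47 48 48 46 45 45 46 50 46 48 49 51 47 48 49 48 48 48 52
145  48 47 47 47 47 47 48 47 47 46 49 47 49 47 46 49 46 49 47 48 48 49 50 47 47 59
146  48 48 47 47 49 48 47 49 47 47 48 47 49 50 46 48 49 49 48 48 48 48 49 48 49 65
147  48 47 49 48 48 49 49 49 48 49 48 48 49 47 49 49 48 47 48 48 49 50 49 47 52 70
148  47 47 47 47 49 49 50 49 48 48 48 48 49 48 49 49 48 49 48 48 48 50 48 49 61 79
149  47 50 49 48 49 48 48 48 47 48 48 48 47 48 49 49 50 47 47 50 46 49 47 52 69 83
```

The dark blob sits at cols 221–231, rows 132–143, with a narrower bump on top at rows 132–134. The rivet is seated with its pin up. I'll shut the fingers and go over the pin.

```bash
python3 -m inch '[[0,[12,-0.9,0.4],[0,0,0]],[0,[12,0,0],[0,0,0]],[0,[8,0,0],[0,0,0]],[0,[4,0,0],[0,0,0]],[0,[0,0,0],[0,0,0]]]' 30; python3 -c "
from h import *
go([.4627,.0373,.045],84.6)"
```

```text
time: 24.22
position: [0.4593, 0.0376, 0.0434]
tool_rot: [0.033, 0.709, -0.032, 0.703]
ft_force: [-0.4, -0.3, -0.4]
grip_width: 0.0002
t 24.23 p [459.3  37.6  43.4] q6 -1.64 yaw 84.7 F [-0.4 -0.3 -0.4] w 0.2 
shift [-1.6  0.1  3.4] turn [ 0.1 -0.5 -0.1]
```

```bash
python3 -m inch '[[0,[-0.5,-0.2,2.8],[0,-0.5,0]],[0,[0,0,0],[0,0,0]]]'|grep -E 'pos|force';  for i in 1 2 3 4; do python3 -m inch '[[0,[1,0,0],[0,0,0]]]'|grep -E 'pos|force'; done;python3 -c "
from h import *
go([.4627,.0373,.045],84.6)"
```

```text
position: [0.4627, 0.037, 0.0443]
ft_force: [0.2, 0.5, 0.7]
position: [0.463, 0.037, 0.0436]
ft_force: [-0.7, 0.6, -0.5]
position: [0.4631, 0.037, 0.0427]
ft_force: [0.1, 0.3, 0.2]
position: [0.4632, 0.037, 0.0419]
ft_force: [-0.6, 0.3, 4.3]
position: [0.4633, 0.037, 0.0414]
ft_force: [-0.9, 0.0, 8.9]
t 24.98 p [463.3  37.   41.4] q6 -1.65 yaw 84.8 F [-0.9  0.   8.9] w 0.6 
shift [-3.6  0.3 -0.6] turn [ 0.2  0.2 -0.1]
```

Contact at 42, as predicted. I'll press on in small steps, watching the force.

```bash
for i in 1 2 3 4 5 6 7 8; do python3 -m inch '[[0,[1,0,0],[0,0,0]]]'|grep -E 'pos|force'|tr '\n' ' '; echo; done
```

```text
position: [0.4633, 0.037, 0.0411] ft_force: [-2.1, -0.3, 10.6] 
position: [0.4633, 0.037, 0.0409] ft_force: [-2.3, -0.5, 10.4] 
position: [0.4633, 0.037, 0.0408] ft_force: [-1.9, 0.9, 10.5] 
position: [0.4634, 0.037, 0.0408] ft_force: [-1.3, -0.5, 10.3] 
position: [0.4633, 0.037, 0.0407] ft_force: [-2.6, -0.7, 11.4] 
position: [0.4634, 0.037, 0.0407] ft_force: [-2.2, 0.2, 10.8] 
position: [0.4634, 0.0369, 0.0407] ft_force: [-1.5, -0.5, 10.4] 
position: [0.4634, 0.0369, 0.0406] ft_force: [-1.2, 0.1, 10.4]
```

```bash
for i in 1 2 3 4 5 6 7 8; do python3 -m inch '[[0,[1.5,0,0],[0,0,0]]]'|grep -E 'pos|force'|tr '\n' ' '; echo; done
```

```text
position: [0.4635, 0.0369, 0.0401] ft_force: [-2.7, 0.2, 10.5] 
position: [0.4635, 0.037, 0.0396] ft_force: [-1.1, -0.4, 11.1] 
position: [0.4635, 0.0369, 0.039] ft_force: [-1.7, -0.4, 11.1] 
position: [0.4635, 0.0369, 0.0385] ft_force: [-1.3, 0.6, 11.8] 
position: [0.4635, 0.0369, 0.0379] ft_force: [-2.5, -0.1, 10.9] 
position: [0.4635, 0.0369, 0.0374] ft_force: [-1.8, 0.9, 11.6] 
position: [0.4636, 0.0369, 0.0368] ft_force: [-1.6, -1.2, 11.2] 
position: [0.4636, 0.0369, 0.0363] ft_force: [-1.8, 0.1, 11.7]
```

The pin is moving in at about 11 N.

```bash
for i in 1 2 3 4 5 6 7 8 9; do python3 -m inch '[[0,[1.5,0,0],[0,0,0]]]'|grep -E 'pos|force'|tr '\n' ' '; echo; done
```

```text
position: [0.4636, 0.0369, 0.0357] ft_force: [-2.4, 0.8, 11.3] 
position: [0.4636, 0.0369, 0.0352] ft_force: [-2.6, 0.5, 11.0] 
position: [0.4637, 0.0369, 0.0346] ft_force: [-0.8, -0.9, 12.0] 
position: [0.4637, 0.0369, 0.034] ft_force: [-2.2, -0.6, 10.5] 
position: [0.4637, 0.0369, 0.0334] ft_force: [-1.6, 0.1, 12.8] 
position: [0.4638, 0.0369, 0.0331] ft_force: [-2.4, 0.1, 16.3] 
position: [0.4638, 0.0369, 0.0329] ft_force: [-3.1, 0.3, 15.5] 
position: [0.4638, 0.0368, 0.0329] ft_force: [-3.3, 0.7, 16.9] 
position: [0.4639, 0.0369, 0.0328] ft_force: [-4.0, 0.2, 17.7]
```

The force rises to 16–17 N and motion stops after about 7.5 mm. I'll make one slightly firmer check, still under 25 N.

```bash
for i in 1 2 3; do python3 -m inch '[[0,[1.8,0,0],[0,0,0]]]'|grep -E 'pos|force'|tr '\n' ' '; echo; done; python3 -m inch '[[0,[-3,0,0],[0,0,0]],[0,[-10,0,0],[0,0,0]],[0,[-25,0,0],[0,0,0]],[0,[-40,0,0],[0,0,0]],[0,[-40,0,0],[0,0,0]],[0,[0,60,0],[0,0,0]],[0,[0,60,0],[0,0,0]],[0,[0,60,0],[0,0,0]],[0,[0,0,0],[0,0,0]]]'
python3 - <<'E'
from h import *
print(get_obs()["time"])
for n,x0,y0 in(("scene",214,128),("top",274,245)):
    im=np.mean([imaging.camera(n).astype(float) for _ in range(3)],0)
    cv2.imwrite(f"pics/{n}_end.png",im[:,:,::-1].astype(np.uint8)); im=im.mean(2)
    for t in("rivet","spent_rivet","pin_top","hole","plug","shaker"): print(n,t,[(np.round(a["pixel"],1).tolist(),round(a["confidence"],2)) for a in imaging.tip_of(n,t)])
    for r in range(y0,y0+20): print(r,"".join("%4d"%v for v in im[r,x0:x0+24]))
E
```

```text
position: [0.4639, 0.0368, 0.0326] ft_force: [-3.0, 0.6, 18.8] 
position: [0.464, 0.0368, 0.0325] ft_force: [-4.3, 0.2, 20.0] 
position: [0.464, 0.0368, 0.0324] ft_force: [-4.0, 0.2, 20.1] 
time: 29.6
position: [0.4809, 0.2203, 0.1577]
tool_rot: [0.032, 0.696, -0.033, 0.717]
ft_force: [0.2, -1.3, 0.2]
grip_width: 0.0006
29.6
scene rivet [([223.7, 137.8], 0.42)]
scene spent_rivet [([228.3, 139.1], 0.59), ([344.1, 205.3], 0.58)]
scene pin_top [([227.0, 136.0], 0.34)]
scene hole [([225.1, 138.6], 0.91), ([226.1, 139.3], 0.75)]
scene plug [([320.8, 199.7], 0.43)]
scene shaker [([268.0, 259.9], 0.65)]
128   89  89  88  89  89  90  90  91  92  93  95  99 105 115 125 130 138 140 140 143 144 146 144 145
129   89  89  88  89  87  89  88  89  88  89  90  90  91  92  94  95 100 107 110 121 130 137 139 140
130   89  89  89  89  89  89  87  88  90  89  88  89  88  88  89  89  91  91  93  94  95  99 106 110
131   89  90  89  89  88  90  89  89  88  89  90  88  89  88  89  88  89  89  88  89  89  90  90  91
132   89  90  88  90  90  90  89  89  89  89  88  83  83  85  85  86  88  88  90  88  90  90
[... 3014 characters left out ...]
32 133 132 132 124  76  65  65  65  62  65  64  65  62  64  65  68  88 127 132 132 131 131 131
259  133 133 133 131 129  96  72  67  66  65  65  63  63  65  65  66  78 111 129 131 132 131 131 130
260  133 133 133 133 132 126  96  73  68  67  66  65  66  66  66  75 102 126 130 131 131 131 131 129
261  133 133 132 132 132 132 126  96  82  71  68  67  71  74  76 101 125 130 131 131 131 131 131 131
262  132 133 132 132 132 132 132 128 112  94  88  90  93  99 102 126 131 131 131 131 130 131 131 131
263  132 132 132 132 132 133 131 132 130 129 128 128 128 129 129 131 131 131 131 131 130 131 131 131
264  133 133 133 133 132 133 132 132 133 132 132 132 131 131 132 132 132 131 130 131 130 130 130 130
```

The bump above the flange is gone in scene. The network now also reports the seated rivet as "spent", and the caddy's other two fasteners and the shaker are where they were. A 20 N load with no further travel, well over the 11 N the pin needs to move, means it is on its stop. Handing in.

```bash
python3 -c "
from h import *
print(robot.hand_in(), get_obs()['time'])"
```

```text
the job is handed in; nothing more can be done
the job is handed in; nothing more can be done
```

I put the fresh rivet in the empty corner hole with its pin up, then pressed the pin home and backed the arm off. I handed in at about 30 s of the 46 s allowed; the hand-in gave no verdict.

- **Finding the grip:** The first closes were empty because the fingertips sit about 36 mm above the reported TCP. I measured that by touching the caddy top at about 13 N, then gripped the flange rim.
- **Seating:** The flange met the cover at about 4–7 N. After I let go, the scene picture showed the rivet in place with its pin standing.
- **Pressing:** The pin moved at about 11 N for roughly 7.3 mm, then the force climbed. At 20 N it went no more than a few tenths of a millimetre further, which I take as its stop. The highest reading at the end of any step was about 20 N, under the 25 N limit.
- **Last pictures:** The pin's bump is gone, and the rivet is round and centred on the hole in both cameras. The arm is clear.
- **Things left alone:** The scene camera still found the spent rivet, the plug and the shaker where they were.
- **Checks that disagreed:** In the last pictures the network named the seated rivet both "rivet" and "spent_rivet" in the scene view. It also still reported a hole there in both views. The top camera did not report the spent rivet or the plug; I didn't check whether the arm was in the way.
- **Not measured:** I judged the flange flat from the contact forces and the outline only.

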